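# Stack the bit cases and slide the carrier's stop up to hold them

### The arm

A 6-joint arm with a two-finger parallel gripper is mounted at the origin on the work surface. World frame = base frame: x ahead of the robot, y to its left, z up, the work surface at z = 0. Lengths are in mm, angles in rad, forces in N, time in s.
With the tool pointing down it reaches from about 300 to 950 mm from the base axis. Payload 3.1 kg.
Tool frame: the origin (TCP) lies on the mounting face of the last link; the fingertips stand 173 mm ahead of it and the grasp point (between the pads) lies robot.tcp_to_grasp ahead of it (robot.tcp_to_grasp is the distance from the TCP to the grasp point, in mm); z points along the fingers, y is the line along which they close (so a half turn about z gives the same grasp; the last joint's range is limited). The gripper opens to 85 mm and grips with 20 to 120 N. Pads are 22 mm wide; open, the fingers measure 114 mm over their backs; the gripper's body (76 mm by 85 mm) begins 54 mm behind the grasp point. The pads swing forward as they close: fully open they stand 13 mm farther back than shut.
Start: joints at [-1.279, 0.308, 1.634, -0, 1.2, -0.07], TCP at [221.198, -584.555, 404.672] pointing down, gripper open.
Joint ranges: [-3.06, 3.06], [-0.79, 1.96], [0.05, 2.63], [-1.19, 4.34], [0.05, 2.64], [-2.94, 2.94]. Speed limits (rad/s): [2.79, 2.79, 3.14, 3.14, 3.14, 3.14].

### API

Orientations are given as a unit quaternion [w, x, y, z].
In Python, from rig import observe, viewer, ticket, nets, robot gives the robot as it stands.
- The arm moves only by the tool step_arm, never from a script. Its argument "rows" is one flat list of numbers, 5 for each row, row after row: the shift along the world's x, y, z scaled (see below), then the turn about the world's z scaled (see below), then the opening, from 0 (shut) to 1 (fully open). A call has 1 to 8 rows; each row is the pose to reach, as a shift and turn from the pose commanded when the call began, turning the shorter way round; what a row does not reach only later rows make up. The controller multiplies each number of a shift by 20 cm and each number of a turn by 360 degrees. A row lasts 1/10 s, in which the tool goes at most 50 mm and 8.59 degrees, less where a joint would pass 70% of its speed; a pose out of reach is approached as far as the arm can. A call with a number of a shift or a turn outside -1 to 1 is refused whole. A call with a gripper value outside its range is refused whole. The fingers move at their own pace and stop on an object; the grip force is fixed at half the most. Time passes only in rows, so rows that repeat a pose let the fingers close. It gives the time, the measured TCP pose, the force, the opening and the grip force at its end, in the units of the state.
- observe(): the state, without advancing time (a new reading comes with each control period).
- viewer.get_image(name): name is "scene" or "top"; returns a dict with "image" (384x512x3 uint8, red, green, blue), "vertical_fov" (degrees; the focal length in pixels is half the picture's height over the tangent of half this angle, whatever the lens; pixels are square), "cx", "cy" (the principal point, pixels), "pose" (4x4, takes a point from camera to world coordinates). Camera axes: x right, y down, z forward; pixel columns grow to the right and rows downward; lengths in mm; the calibration is good to about 2 mm. A picture is of the moment at which its call begins. There is no depth.
- ticket.close_job(): hands the job in; it is judged then, once.
Trained networks look in the newest picture that a camera, given by its name, has taken for a name from the list of things; names that differ only in an ending like _2 or _b are one class to them, and where a whole thing is asked for, a point or a joint stands for the part that bears it (a point fixed in the world has none). Each returns a list of dicts, best first, with "conf" (0 to 1); they miss things now and then, are a little off and sometimes report something else, mostly with a low value. They report only what shows in the picture. A call takes as long as a camera call. They do not tell look-alikes from the thing itself.
- nets.search_frame(camera, name): "extent" ([centre column, centre row, width, height] in pixels, round what is visible of it).
The state is a dict: "time": time; "joint_pos": joint angles; "qvel": joint speeds; "joint_torque": joint torques, N m; "ee_pos": TCP position; "tcp_rot": TCP orientation; "ft_force": force on the tool from outside, world axes, zero at the start; "wrist_torque": the same for the moment, N m; "finger_gap": opening from 0.0 (shut) to 1.0 (fully open); "grasp_force": force on a finger pad.
Only numpy, scipy, OpenCV 4.12 (cv2) and the standard library are available. Lean on these libraries where they do the work, as an engineer would, in place of code of your own. Each camera call takes 0.05 s, during which the arm holds its last target. There are 200 camera calls.

### The job

Stack the two loose cases on the case in the carrier, the longer one first and the shorter one on top, each centred and square on the case below. Then take the black grip and slide the stop along its track so that it pushes the standing column up against the steel end plate and stays there, column pinned snugly between the two, still square and standing. Leave the drill, screwdriver, spray can and tape roll where they are.

Things in the scene. Friction and masses are not known exactly. Their poses are not given: they have to be found in the camera images.
- carrier: Plywood board 200 x 330 x 14 mm, fixed to the bench. Origin: centre of its underside; x across, y along it, towards the end plate. An aluminium track (two ribs, up to 24 mm above the bench) runs along y at x = -62 mm. The column stands on the line x = +30 mm (top of board 14 mm above the bench).
- bay_end (a point): Point on the board's top at the foot of the steel end plate's inner face, in the middle of the plate, axes as the carrier's. It lies at (30, 135, 14) mm in the carrier's frame. The plate is 100 mm wide, 36 mm high above the board, 8 mm thick, and faces the carrier's -y.
- stop (a joint): How far (m) the stop has been slid towards the end plate (carrier's +y), 0 to 0.13. The distance from the stop's push face to the end plate is 0.250 minus this value, so with the 140 mm base case pinned between them it reads 0.110. It stays where it is left (friction about 2.5 N).
- stop_grip (a point): Centre of the top of the stop's upright black grip, a block 36 mm (carrier x) by 24 mm (carrier y, the sliding direction). Its top is 95 mm above the bench; all else of the stop stays below 51 mm, so fingers have room on either side above that. Axes as the carrier's. It lies 92 mm to the carrier's -x of the push face's middle and 26 mm behind (-y) the face, and moves with the stop.
- stop_face (a point): Middle of the front face of the stop's steel push plate (70 mm wide in carrier x, from 16 to 50 mm above the bench), on the column's line x = +30 mm of the carrier; it looks to the carrier's +y. Moves with the stop.
- base_case: The biggest closed grey case, 66 x 140 x 42 mm (x, y, z), standing on the board between the stop and the end plate, 25 to 60 mm from the end plate at the start, long side along the carrier's y. About 0.5 kg. Origin: centre of its underside; y along its length.
- middle_case: The longer loose closed grey case, 56 x 110 x 32 mm, flat on the bench. About 0.3 kg. Origin: centre of its underside; y along its length. The two loose cases may have changed places.
- small_case: The shorter loose closed grey case, 50 x 76 x 30 mm, flat on the bench. About 0.2 kg. Origin: centre of its underside; y along its length.
- drill: Bystander: yellow and black cordless drill lying on its side, about 230 x 195 x 62 mm. Origin: under its motor housing.
- screwdriver: Bystander: screwdriver lying on the bench, origin under its middle.
- spray_can: Bystander: standing spray can, 64 mm across, 170 mm high. Origin: centre of its underside.
- tape_roll: Bystander: black roll of tape lying flat, 100 mm across, 30 mm high. Origin: centre of its underside.
Mind the look-alikes: they are no part of the job. What is shaped like the middle_case but brown or green is not meant.

How it is judged:
By the outcome, as a careful person would: the job done as asked, in the order asked, and still so for the second after the job is handed in, with the robot touching nothing.
It also fails if it takes over 72 s, if anything falls off the work surface, if the arm or the gripper's body presses on something with over 40 N, if the wrist force passes 120 N, or if a joint passes its speed limit or range.

## Working session

There is one attempt and no reset: what is moved stays moved. The work goes in short steps, Python scripts to look and compute and a tool call to move; the robot and the scene stay as the last step left them, time stands still between calls to the robot, and variables do not carry over. Pictures are saved under pics/ and viewed, at most 10 in all, crops included, and the job is handed in when it is done.

Besides the shell and the picture viewer there is one more tool, called after "Emit:" as name(argument=value, ...) on one line, values as JSON. step_arm: Moves the arm, as the interface text tells. Shifts and turns lie within -1 to 1; 1 stands for 20 cm of shift or 360 degrees of turn. Its arguments: {"type":"object","properties":{"rows":{"type":"array","items":{"type":"number","minimum":-1,"maximum":1}}},"required":["rows"]}

```bash
mkdir -p pics; cat > h.py <<'E'
import numpy as np, cv2
from rig import observe, viewer, ticket, nets, robot
def cam(n):
    d=viewer.get_image(n); d['f']=d['image'].shape[0]/2/np.tan(np.radians(d['vertical_fov'])/2); d['pose']=np.array(d['pose']); return d
def pix2w(d,u,v,z):
    r=d['pose'][:3,:3]@np.array([(u-d['cx'])/d['f'],(v-d['cy'])/d['f'],1]); o=d['pose'][:3,3]
    return o+r*(z-o[2])/r[2]
def w2pix(d,p):
    q=d['pose'][:3,:3].T@(np.array(p,float)-d['pose'][:3,3]); return np.array([d['cx'],d['cy']])+d['f']*q[:2]/q[2]
E
python3 - <<'E'
from h import *
for n in('scene','top'):
    d=cam(n); cv2.imwrite(f'pics/{n}0.png',cv2.resize(d['image'][:,:,::-1],(800,600),interpolation=cv2.INTER_CUBIC))
    print(n,d['f'],d['cx'],d['cy'],d['pose'].round(3).tolist())
    for k in('carrier','stop','base_case','middle_case','small_case','stop_grip'):
        print(k,[(np.round(x['extent'],1).tolist(),round(x['conf'],2)) for x in nets.search_frame(n,k)])
print(robot.tcp_to_grasp,observe())
E
```

```text
scene 364.7689667179839 255.02954642280105 201.1383042787336 [[-0.152, 0.54, -0.828, 1520.787], [0.988, 0.089, -0.123, 160.426], [0.007, -0.837, -0.547, 740.892], [0.0, 0.0, 0.0, 1.0]]
carrier [([306.0, 221.9, 108.7, 58.9], 0.82)]
stop [([263.9, 215.1, 15.1, 37.1], 0.59)]
base_case [([312.4, 228.7, 42.7, 23.0], 0.95), ([263.0, 215.6, 18.8, 47.4], 0.37)]
middle_case [([161.4, 226.7, 17.4, 22.6], 0.89), ([170.9, 173.9, 33.1, 18.3], 0.82), ([213.1, 188.3, 29.0, 18.5], 0.78), ([205.3, 209.2, 31.2, 22.4], 0.58)]
small_case [([168.9, 196.2, 24.1, 18.4], 0.83)]
stop_grip [([262.4, 213.4, 18.5, 40.7], 0.66)]
top 487.93157452040606 253.5183706911133 194.05080315415395 [[-0.015, -0.995, 0.102, 338.638], [-1.0, 0.014, -0.01, 16.985], [0.008, -0.102, -0.995, 1811.435], [0.0, 0.0, 0.0, 1.0]]
carrier [([205.7, 192.2, 98.7, 63.7], 0.64), ([314.8, 122.2, 67.7, 51.1], 0.46)]
stop [([242.6, 189.1, 18.7, 33.1], 0.59), ([315.6, 122.6, 66.6, 53.1], 0.46), ([349.0, 218.8, 24.3, 18.7], 0.23)]
base_case [([198.4, 182.1, 39.9, 24.0], 0.74), ([242.6, 186.2, 20.8, 36.3], 0.17)]
middle_case [([333.6, 169.8, 23.
[... 285 characters left out ...]
.7, 'joint_pos': array([-1.27870181e+00,  3.08063477e-01,  1.63379454e+00, -3.00682914e-05,
        1.19969831e+00, -6.97301741e-02]), 'qvel': array([-0.00039248,  0.00041641,  0.00020827,  0.00055577, -0.00025935,
       -0.00101842]), 'joint_torque': array([-1.45468530e-03, -4.15134537e+01, -2.77008069e+01, -5.54776398e-05,
        9.66561129e-04,  1.50662906e-06]), 'ee_pos': array([ 221.19301643, -584.55593565,  404.69740063]), 'tcp_rot': array([ 1.96081313e-05,  9.83678965e-01,  1.79932467e-01, -1.19088098e-05]), 'ft_force': array([ 0.31293251, -0.18361936, -0.16760991]), 'wrist_torque': array([-0.02875475,  0.00643578, -0.04404209]), 'grasp_force': 0.0, 'finger_gap': 0.9987514765618621}
```

View pics/top0.png

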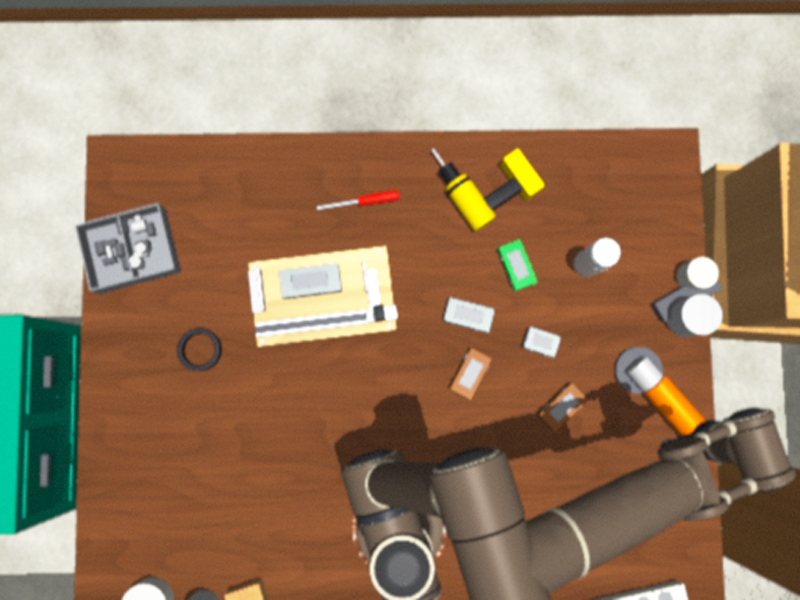

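View pics/scene0.png

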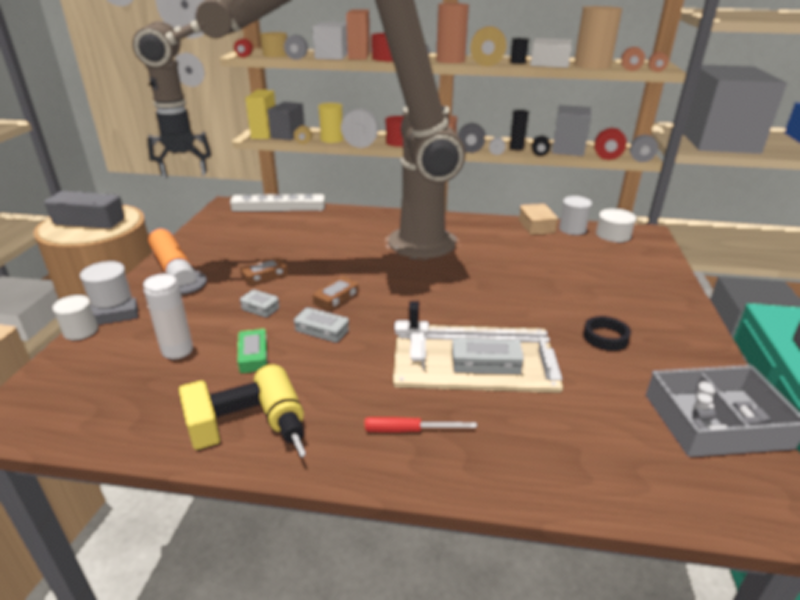

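Top view (800x600 scale): carrier around (322,296), end plate on the left (257,287), stop on the right (375,300) with the grip at (385,313). The middle case is at (469,315) and the small case at (542,342). The green and brown ones are decoys. Next I'll fit box silhouettes in both cameras.

```bash
cat >> h.py <<'E'
from scipy.optimize import minimize
S=6
def crop(d,c,r):  # upsampled crop, centre c, half size r
    x0,y0=int(c[0]-r),int(c[1]-r); im=d['image'][y0:y0+2*r,x0:x0+2*r]
    return cv2.resize(im,None,fx=S,fy=S,interpolation=cv2.INTER_CUBIC),x0,y0
def corners(x,y,yaw,z0,dims,x0=0):
    a,b,h=dims; c,s=np.cos(yaw),np.sin(yaw)
    return [(x+c*u-s*v,y+s*u+c*v,z) for z in(z0,z0+h) for u in(-a/2,a/2) for v in(-b/2,b/2)]
def hullmask(d,pts,shape,x0,y0):
    q=np.array([w2pix(d,p) for p in pts]); q=(q-[x0,y0]+.5)*S-.5
    m=np.zeros(shape,np.uint8); cv2.fillPoly(m,[np.round(cv2.convexHull(q.astype(np.float32))*16).astype(np.int32)],1,shift=4); return m
def greymask(rgb):
    h=cv2.cvtColor(rgb,cv2.COLOR_RGB2HSV).astype(int); return ((h[...,1]<75)&(h[...,2]>70)).astype(np.uint8)
def woodmask(rgb):
    v=rgb.astype(int); return ((v[...,1]>110)).astype(np.uint8)
def biggest(m,c):
    n,l,s,_=cv2.connectedComponentsWithStats(m); k=max(range(1,n),key=lambda i:s[i,4]); return (l==k).astype(np.uint8)
def fit(views,p0,z0,dims,steps=(8,8,.15)):
    def cost(p):
        return sum((hullmask(d,corners(*p,z0,dims),m.shape,x0,y0)!=m).sum()/m.sum() for d,m,x0,y0 in views)
    sx=np.vstack([p0]+[np.array(p0)+np.eye(3)[i]*steps[i] for i in range(3)])
    r=minimize(cost,p0,method='Nelder-Mead',options=dict(initial_simplex=sx,xatol=.01,fatol=1e-5)); return r.x,r.fun
E
cat > m.py <<'E'
from h import *
D={n:cam(n) for n in('top','scene')}
px={'mid':{'top':(300.2,201.7),'scene':(205.3,207)},'small':{'top':(347.5,219),'scene':(166,194)},'base':{'top':(198.4,181),'scene':(312.4,227)},'board':{'top':(205.7,190),'scene':(306,229)}}
dims={'mid':(56,110,32),'small':(50,76,30),'base':(66,140,42),'board':(200,330,14)}
tiles=[]
for k in px:
    V={};R=55 if k=='board' else 28
    for n in D:
        c,x0,y0=crop(D[n],px[k][n],R); m=biggest((woodmask if k=='board' else greymask)(c),0)
        if k=='board': m=cv2.morphologyEx(m,cv2.MORPH_CLOSE,np.ones((61,61)))
        V[n]=(D[n],m,x0,y0,c)
    z0=14 if k=='base' else 0
    g=pix2w(D['top'],*px[k]['top'],z0+dims[k][2])
    for nm,vs in(('both',['top','scene']),('top',['top']),('scene',['scene'])):
        best=min((fit([V[n][:4] for n in vs],(g[0],g[1],y),z0,dims[k]) for y in np.arange(0,np.pi,np.pi/4)),key=lambda t:t[1])
        print(k,nm,best[0].round(2),np.degrees(best[0][2]).round(1),round(best[1],3))
        if nm=='both': pb=best[0]
    for n in V:
        d,m,x0,y0,c=V[n]; c=c[:,:,::-1].copy()
        for mm,col in((m,(0,0,255)),(hullmask(d,corners(*pb,z0,dims[k]),m.shape,x0,y0),(0,255,0))):
            cv2.drawContours(c,cv2.findContours(mm,0,2)[0],-1,col,1)
        tiles.append(cv2.resize(c,(200,200) if k!='board' else (400,400)))
a=np.vstack([np.hstack(tiles[0:4]),np.hstack(tiles[4:6]+[np.zeros((200,400,3),np.uint8)])]) 
b=np.hstack(tiles[6:8]); cv2.imwrite('pics/fit1.png',cv2.resize(a,(800,400))); cv2.imwrite('pics/fit2.png',b)
E
python3 m.py
python3 -c "
import cv2,numpy as np
a=cv2.imread('pics/fit1.png');b=cv2.imread('pics/fit2.png');a[200:,400:]=cv2.resize(b,(400,200));cv2.imwrite('pics/fit3.png',a)"
```

```text
mid both [ 4.9233e+02 -1.7037e+02 -2.8000e-01] -16.0 0.111
mid top [ 4.9327e+02 -1.7067e+02 -2.8000e-01] -15.8 0.05
mid scene [ 4.8954e+02 -1.7136e+02 -2.9000e-01] -16.5 0.052
small both [ 4.2647e+02 -3.4079e+02 -3.5000e-01] -19.8 0.124
small top [ 426.93 -341.43    2.78] 159.3 0.056
small scene [ 423.99 -341.86    2.82] 161.8 0.058
base both [592.13 210.42   3.3 ] 188.9 0.928
base top [5.8634e+02 2.1354e+02 1.7000e-01] 9.9 0.432
base scene [6.0680e+02 2.0682e+02 2.6000e-01] 15.1 0.477
board both [5.4554e+02 1.7512e+02 1.1000e-01] 6.6 0.169
board top [5.4571e+02 1.7530e+02 1.1000e-01] 6.5 0.059
board scene [5.4587e+02 1.7553e+02 1.1000e-01] 6.3 0.108
```

View pics/fit3.png

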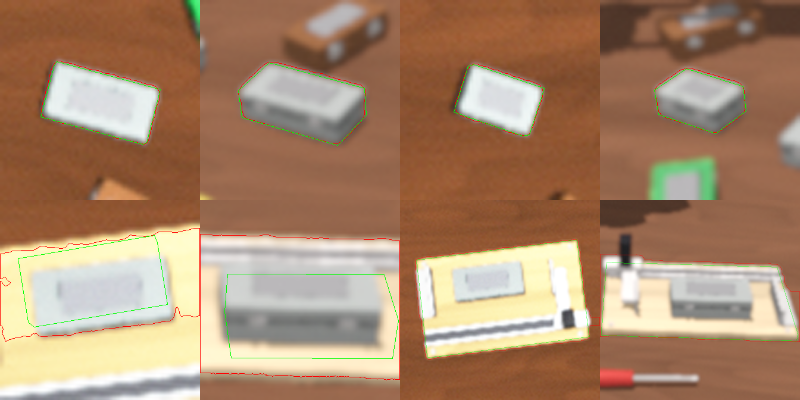

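Middle, small and board fits are good. The base mask failed because the wood leaked into it, so I'll refit it with a colour-difference mask, which also gives the first move.

```bash
cat > b.py <<'E'
from h import *
D={n:cam(n) for n in('top','scene')}
B=np.array([545.6,175.2]);yaw=np.radians(6.5);Rm=np.array([[np.cos(yaw),-np.sin(yaw)],[np.sin(yaw),np.cos(yaw)]])
g=B+Rm@[30,30]; V={}; T=[]
for n,c in(('top',(198.4,181)),('scene',(312.4,228))):
    c_,x0,y0=crop(D[n],c,28); v=c_.astype(int); q=np.clip(v[...,0]-v[...,2]+30,0,255).astype(np.uint8)
    m0=hullmask(D[n],corners(*g,yaw,14,(80,175,42)),q.shape,x0,y0)
    t,_=cv2.threshold(q[m0>0],0,255,cv2.THRESH_OTSU); print(n,'otsu',t-30)
    V[n]=(D[n],biggest(((q<t)&(m0>0)).astype(np.uint8),0),x0,y0); T.append(c_[:,:,::-1].copy())
for vs in(['top','scene'],['top'],['scene']):
    x,f=fit([V[n] for n in vs],(*g,yaw),14,(66,140,42)); print(vs,x.round(3),np.degrees(x[2]).round(1),round(f,3),'carrier',(Rm.T@(x[:2]-B)).round(1))
    if len(vs)==2:
        for n,c in zip(vs,T):
            d,m,x0,y0=V[n]
            for mm,col in((m,(0,0,255)),(hullmask(d,corners(*x,14,(66,140,42)),m.shape,x0,y0),(0,255,0))): cv2.drawContours(c,cv2.findContours(mm,0,2)[0],-1,col,1)
cv2.imwrite('pics/base1.png',np.hstack(T))
E
python3 b.py
```

```text
top otsu 31.0
scene otsu 26.0
['top', 'scene'] [5.74723e+02 2.00334e+02 1.13000e-01] 6.5 0.267 carrier [31.8 21.7]
['top'] [5.77188e+02 2.00794e+02 1.65000e-01] 9.4 0.112 carrier [34.3 21.9]
['scene'] [5.67883e+02 1.99003e+02 9.00000e-02] 5.1 0.092 carrier [24.8 21.1]
```

View pics/base1.png

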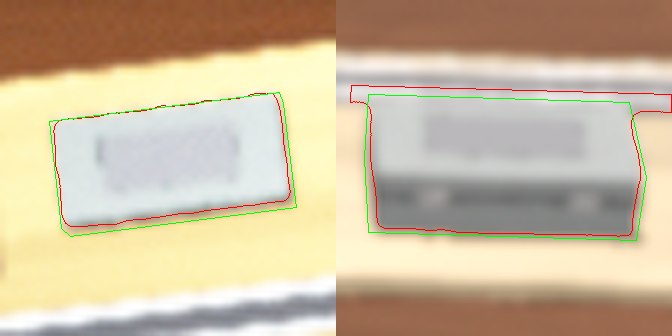

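Emit:
step_arm(rows=[0.3,0.5,0,0.05,1,0.6,1,0,0.1,1,0.8,1,0,0.148,1,0.8,1,0,0.148,1,0.8,1,0,0.148,1,0.8,1,0,0.148,1,0.8,1,0,0.148,1,0.8,1,0,0.148,1])

```text
time: 1.7
ee_pos: [381.2, -384.7, 404.8]
tcp_rot: [0.0, 0.799, 0.601, -0.0]
ft_force: [-0.5, -0.3, -0.2]
finger_gap: 1.001
grasp_force: 0.0
```

Emit:
step_arm(rows=[0.14,0.25,-0.1,0,1,0.28,0.5,-0.2,0,1,0.42,0.75,-0.35,0,1,0.555,1,-0.5,0,1,0.555,1,-0.5,0,1,0.555,1,-0.5,0,1,0.555,1,-0.5,0,1])

```text
time: 2.4
ee_pos: [492.0, -184.9, 303.9]
tcp_rot: [-0.001, 0.799, 0.602, -0.001]
ft_force: [-0.8, -0.6, -1.0]
finger_gap: 1.001
grasp_force: 0.0
```

Emit:
step_arm(rows=[0,0.07,-0.2,0,1,0,0.07,-0.4,0,1,0,0.07,-0.55,0,1,0,0.07,-0.64,0,1,0,0.07,-0.64,0,1,0,0.07,-0.64,0,1])

```text
time: 3.0
ee_pos: [492.4, -172.5, 177.5]
tcp_rot: [0.001, 0.8, 0.601, 0.0]
ft_force: [0.3, 0.1, 0.1]
finger_gap: 1.0
grasp_force: 0.0
```

Emit:
step_arm(rows=[0,0,0,0,0,0,0,0,0,0,0,0,0,0,0,0,0,0,0,0,0,0,0,0,0,0,0,0,0,0,0,0,0,0,0,0,0,0,0,0])

```text
time: 3.8
ee_pos: [493.3, -171.3, 178.6]
tcp_rot: [0.002, 0.799, 0.602, 0.001]
ft_force: [-1.4, -1.6, 6.9]
finger_gap: 0.641
grasp_force: 66.3
```

Emit:
step_arm(rows=[0,0,0.1,0,0,0,0,0.25,0,0,0,0,0.45,0,0,0.1,0.15,0.6,0.015,0,0.2,0.35,0.615,0.03,0,0.3,0.6,0.615,0.045,0,0.408,0.8,0.615,0.064,0,0.408,1,0.615,0.064,0])

```text
time: 4.6
ee_pos: [575.7, 31.7, 300.4]
tcp_rot: [0.002, 0.661, 0.75, 0.002]
ft_force: [0.3, -0.1, -3.0]
finger_gap: 0.64
grasp_force: 65.3
```

Emit:
step_arm(rows=[0,0.2,0,0,0,0,0.4,0,0,0,0,0.6,0,0,0,0,0.75,0,0,0,0,0.854,0,0,0,0,0.854,0,0,0,0,0.854,0,0,0,0,0.854,0,0,0])

```text
time: 5.4
ee_pos: [573.4, 199.5, 299.2]
tcp_rot: [-0.0, 0.662, 0.749, -0.001]
ft_force: [-1.1, 0.1, -1.9]
finger_gap: 0.642
grasp_force: 65.3
```

```bash
python3 - <<'E'
from h import *
s=observe();print({k:np.round(s[k],3) for k in('time','ee_pos','tcp_rot','ft_force','finger_gap','grasp_force','joint_pos')})
T=[]
for n,c in(('top',(200,185)),('scene',(305,215))):
    d=cam(n); c_,_,_=crop(d,c,45); T.append(cv2.resize(c_[:,:,::-1],(400,400)))
cv2.imwrite('pics/hold1.png',np.hstack(T))
E
```

```text
{'time': np.float64(5.4), 'ee_pos': array([573.419, 199.489, 299.21 ]), 'tcp_rot': array([-0.   ,  0.662,  0.749, -0.001]), 'ft_force': array([-1.074,  0.129, -1.927]), 'finger_gap': np.float64(0.642), 'grasp_force': np.float64(65.294), 'joint_pos': array([ 2.630e-01,  3.910e-01,  1.754e+00, -1.000e-03,  9.980e-01,
        1.410e-01])}
```

View pics/hold1.png

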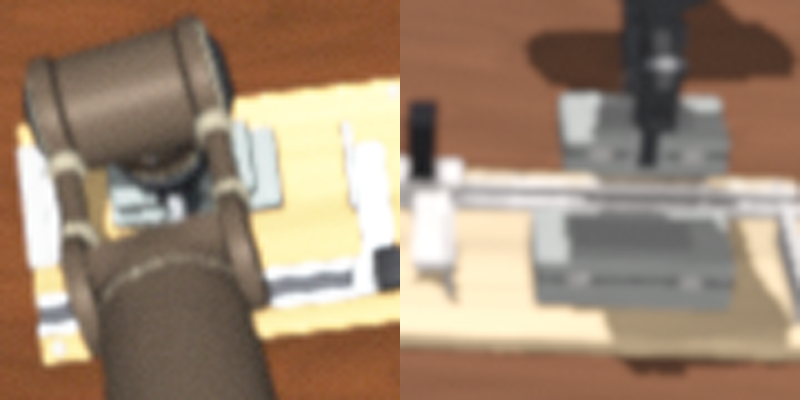

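Emit:
step_arm(rows=[0,0,-0.1,0,0,0,0,-0.2,0,0,0,0,-0.27,0,0,0,0,-0.29,0,0,0,0,-0.29,0,0,0,0,-0.29,0,0])

```text
time: 6.1
ee_pos: [574.4, 200.2, 242.4]
tcp_rot: [0.0, 0.662, 0.749, 0.001]
ft_force: [0.1, 0.6, -2.5]
finger_gap: 0.642
grasp_force: 65.2
```

```bash
cat > o.py <<'E'
import sys; from h import *
s=observe();print({k:np.round(s[k],3) for k in('time','ee_pos','tcp_rot','ft_force','finger_gap')})
def overlay(n,c,R,boxes,out):
    d=cam(n); c_,x0,y0=crop(d,c,R); im=c_[:,:,::-1].copy(); k=600/im.shape[0]; im=cv2.resize(im,(600,600))
    for (p,z,dm),col in boxes:
        q=np.array([w2pix(d,a) for a in corners(*p,z,dm)]); q=((q-[x0,y0]+.5)*S*k).astype(int)
        for i in range(8):
            for b in(1,2,4):
                if not i&b: cv2.line(im,tuple(map(int,q[i])),tuple(map(int,q[i|b])),col,1)
    cv2.imwrite(out,im)
E
python3 - <<'E'
from o import *
y=np.radians(7); p=s['ee_pos']
overlay('scene',(308,222),30,[(((573.9,200.3,y),14,(66,140,42)),(0,255,0)),(((p[0],p[1],y),p[2]-178.6,(56,110,32)),(0,0,255))],'pics/ov1.png')
E
```

```text
{'time': np.float64(6.1), 'ee_pos': array([574.381, 200.167, 242.447]), 'tcp_rot': array([0.   , 0.662, 0.749, 0.001]), 'ft_force': array([ 0.099,  0.568, -2.518]), 'finger_gap': np.float64(0.642)}
```

View pics/ov1.png

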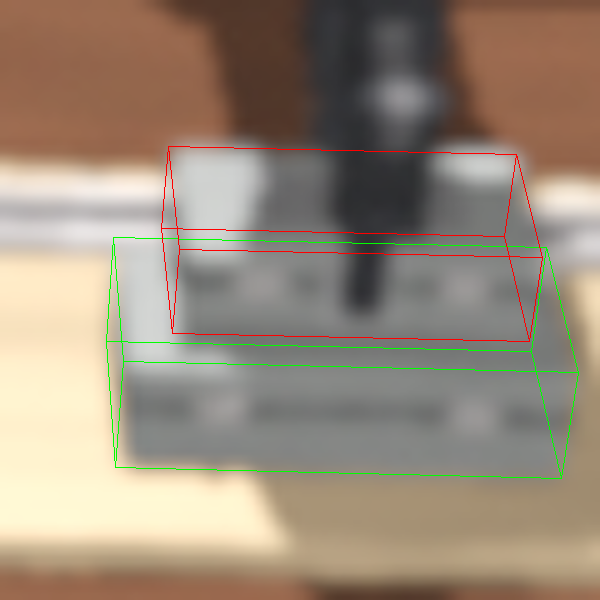

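Emit:
step_arm(rows=[-0.005,0,-0.02,0,0,-0.005,0,-0.035,0,0,-0.005,0,-0.04,0,0,-0.005,0,-0.04,0,0,-0.005,0,-0.04,0,0])

```text
time: 6.65
ee_pos: [573.1, 200.4, 234.6]
tcp_rot: [0.0, 0.662, 0.749, 0.0]
ft_force: [-2.1, -1.0, 5.1]
finger_gap: 0.643
grasp_force: 66.2
```

Emit:
step_arm(rows=[0,0,0,0,0.8,0,0,0,0,1,0,0,0,0,1,0,0,0,0,1,0,0,0.15,0,1,0,0,0.35,0,1,0,0,0.55,0,1,0,0,0.75,0,1])

```text
time: 7.45
ee_pos: [572.6, 200.2, 384.8]
tcp_rot: [-0.0, 0.662, 0.749, -0.0]
ft_force: [0.9, -0.1, 0.2]
finger_gap: 0.996
grasp_force: 0.0
```

Emit:
step_arm(rows=[-0.15,-0.2,0,0,1,-0.3,-0.4,0,0,1,-0.45,-0.6,0,-0.025,1,-0.6,-0.8,0,-0.05,1,-0.73,-1,0,-0.073,1,-0.73,-1,0,-0.073,1,-0.73,-1,0,-0.073,1])

```text
time: 8.15
ee_pos: [426.5, -0.5, 383.9]
tcp_rot: [0.0, 0.816, 0.578, 0.001]
ft_force: [0.2, 0.6, -0.0]
finger_gap: 1.002
grasp_force: 0.0
```

Emit:
step_arm(rows=[0,-0.25,0,0,1,0,-0.5,0,0,1,0,-0.75,0,0,1,0,-1,0,0,1,0,-1,0,0,1,0,-1,0,0,1])

```text
time: 8.75
ee_pos: [427.8, -200.1, 383.5]
tcp_rot: [-0.0, 0.815, 0.579, 0.0]
ft_force: [0.3, 0.7, 0.7]
finger_gap: 0.999
grasp_force: 0.0
```

```bash
python3 - <<'E'
from o import *
y=np.radians(7)
bx=[(((573,200.3,y),14,(66,140,42)),(0,255,0)),(((573.1,200.4,y),56,(56,110,32)),(0,0,255))]
overlay('scene',(308,222),28,bx,'pics/s.png'); overlay('top',(198,181),28,bx,'pics/t.png')
a=np.hstack([cv2.resize(cv2.imread(f'pics/{k}.png'),(400,400)) for k in 'st'])
overlay('scene',(308,222),28,[],'pics/s.png'); overlay('top',(198,181),28,[],'pics/t.png')
b=np.hstack([cv2.resize(cv2.imread(f'pics/{k}.png'),(400,400)) for k in 'st'])
cv2.imwrite('pics/ov2.png',cv2.resize(np.vstack([a,b]),(600,600)))
E
```

```text
{'time': np.float64(8.75), 'ee_pos': array([ 427.786, -200.136,  383.522]), 'tcp_rot': array([-0.   ,  0.815,  0.579,  0.   ]), 'ft_force': array([0.275, 0.651, 0.744]), 'finger_gap': np.float64(0.999)}
```

View pics/ov2.png

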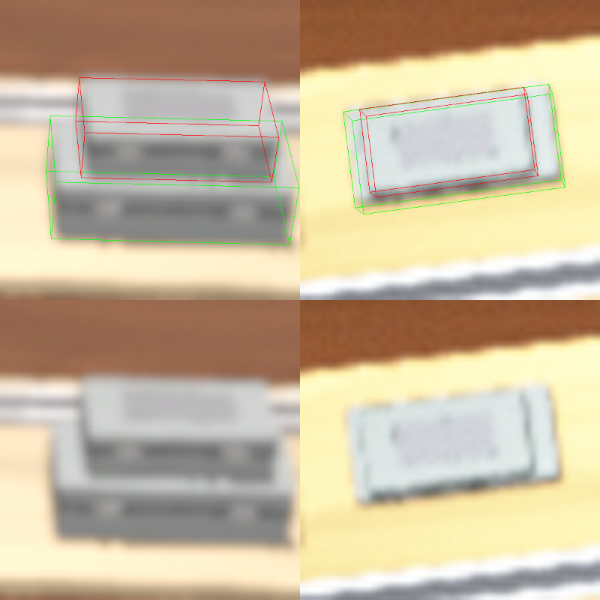

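Scene view (lower left): the middle case sits on the base with front-face margins of 31/18 px, matching the model. The across-direction (x) is ambiguous by about 3 mm, so I'll run a joint region-based fit of both boxes.

```bash
cat > j.py <<'E'
from h import *
FACES=[((4,5,7,6),),((0,1,5,4),),((2,3,7,6),),((0,2,6,4),),((1,3,7,5),)]
BD=[(66,140,42),(56,110,32),(50,76,30)];BZ=[14,56,88]
def labels(d,poses,off,shape,x0,y0):
    L=np.zeros(shape,np.uint8);k=1
    for (x,y,w),z,dm in zip(poses,BZ,BD):
        q=np.array([w2pix(d,a) for a in corners(x,y,w,z,dm)])+off; q=(q-[x0,y0]+.5)*S-.5
        c=np.array(corners(x,y,w,z,dm)); ctr=c.mean(0); o=d['pose'][:3,3]
        for f, in FACES:
            fc=c[list(f)].mean(0)
            if (fc-ctr)@(o-fc)>0:
                cv2.fillPoly(L,[np.round(q[list(f)]*16).astype(np.int32)],k,shift=4)
            k+=1
    return L
def jfit(cams,p0,nb,centers,R=28):
    V=[]
    for n in cams:
        d=cam(n); c,x0,y0=crop(d,centers[n],R); c=c.astype(float)
        P=np.array(p0[:3*nb]).reshape(nb,3)
        m=hullmask(d,corners(*P[0],14,(82,156,42))+corners(*P[-1],BZ[nb-1],(BD[nb-1][0]+6,BD[nb-1][1]+10,BD[nb-1][2]+2)),c.shape[:2],x0,y0)>0
        V.append((d,c,x0,y0,m))
    def cost(p):
        P=np.array(p[:3*nb]).reshape(nb,3).copy(); P[:,2]/=50; J=0
        for i,(d,c,x0,y0,m) in enumerate(V):
            off=p[3*nb+2*i:3*nb+2*i+2]/5
            l=labels(d,P,off,m.shape,x0,y0)[m]; v=c[m]; n=np.bincount(l,minlength=20)+1e-9
            for ch in range(3):
                s=np.bincount(l,v[:,ch],20); J+=(v[:,ch]**2).sum()-(s**2/n).sum()
        return J/sum(m.sum() for *_,m in V)+2*np.sum((np.array(p[3*nb:])/5/.5)**2)
    q=np.array(list(p0)+[0]*(2*len(cams)),float)
    for i in range(nb): q[3*i+2]*=50   # yaw scaled: 1 unit=1/50 rad
    for _ in range(3):
        sx=np.vstack([q]+[q+np.eye(len(q))[i]*(3 if _<2 else 1.5) for i in range(len(q))])
        r=minimize(cost,q,method='Nelder-Mead',options=dict(initial_simplex=sx,xatol=.02,fatol=1e-3,maxiter=1500,maxfev=1500)); q=r.x
    P=q[:3*nb].reshape(nb,3).copy(); P[:,2]=np.degrees(P[:,2]/50)
    w=np.radians(P[0,2]); Rm=np.array([[np.cos(w),np.sin(w)],[-np.sin(w),np.cos(w)]])
    print(cams,'J',round(r.fun,1),'poses',P.round(1).tolist(),'off',(q[3*nb:]/5).round(2),'rel',[(Rm@(P[i,:2]-P[0,:2])).round(1).tolist() for i in range(1,nb)])
    return P
E
time python3 - <<'E'
from j import *
y=np.radians(7);C={'top':(198.4,181),'scene':(308,222)}
for cs in(['top','scene'],['top'],['scene']): jfit(cs,[573,200.3,y,573,200.3,y],2,C)
E
```

```text
['top', 'scene'] J 954.7 poses [[576.1, 200.0, 6.5], [571.7, 201.2, 6.6]] off [ 0.01 -0.1  -0.04  0.38] rel [[-4.3, 1.7]]
['top'] J 480.5 poses [[576.0, 201.0, 7.0], [571.2, 202.3, 7.3]] off [ 0.1  -0.17] rel [[-4.6, 1.9]]
['scene'] J 1194.9 poses [[575.7, 199.4, 6.8], [574.0, 201.9, 6.6]] off [-0.05  0.09] rel [[-1.4, 2.6]]
real	0m18.178s
user	0m14.790s
sys	0m1.927s
```

The fits agree that the middle case sits about 3 mm to −x and 1.5 mm to +y of centre. I'll regrip and correct that.

Emit:
step_arm(rows=[0.15,0.25,0,0.018,1,0.35,0.5,0,0.036,1,0.55,0.75,0,0.054,1,0.745,0.999,0,0.072,1,0.745,0.999,0,0.072,1,0.745,0.999,0,0.072,1])

```text
time: 9.75
ee_pos: [578.5, 4.9, 384.1]
tcp_rot: [0.001, 0.662, 0.749, 0.002]
ft_force: [0.0, -0.2, -1.1]
finger_gap: 0.999
grasp_force: 0.0
```

Emit:
step_arm(rows=[0,0.25,0,0,1,0,0.5,0,0,1,0,0.75,-0.1,0,1,0,0.95,-0.3,0,1,0,1,-0.5,0,1,0,1,-0.5,0,1,0,1,-0.5,0,1])

```text
time: 10.45
ee_pos: [574.9, 199.7, 282.5]
tcp_rot: [-0.001, 0.664, 0.748, -0.002]
ft_force: [-0.7, -1.0, 0.9]
finger_gap: 1.001
grasp_force: 0.0
```

Emit:
step_arm(rows=[0,0,-0.15,0,1,0,0,-0.22,0,1,0,0,-0.243,0,1,0,0,-0.243,0,1,0,0,-0.243,0,1])

```text
time: 10.95
ee_pos: [576.6, 199.7, 236.6]
tcp_rot: [0.001, 0.665, 0.747, 0.001]
ft_force: [0.3, 0.4, -0.8]
finger_gap: 1.0
grasp_force: 0.0
```

Emit:
step_arm(rows=[0,0,0,0,0,0,0,0,0,0,0,0,0,0,0,0,0,0,0,0,0,0,0,0,0,0,0,0,0,0,0,0,0,0,0])

```text
time: 11.65
ee_pos: [576.3, 200.3, 236.3]
tcp_rot: [0.0, 0.665, 0.747, 0.001]
ft_force: [-1.5, 0.0, 5.4]
finger_gap: 0.642
grasp_force: 66.8
```

Emit:
step_arm(rows=[0,0,0.02,0,0,0,-0.008,0.02,0,0,0,-0.008,0.02,0,0,0,-0.008,0.01,0,0,0,-0.008,-0.002,0,0,0,-0.008,-0.004,0,0,0,-0.008,-0.004,0,0])

```text
time: 12.35
ee_pos: [575.8, 198.4, 236.2]
tcp_rot: [-0.0, 0.665, 0.747, -0.001]
ft_force: [-5.7, -1.6, 10.8]
finger_gap: 0.639
grasp_force: 67.6
```

Emit:
step_arm(rows=[0,0,0,0,0.8,0,0,0,0,1,0,0,0,0,1,0,0,0,0,1,0,0,0.15,0,1,0,0,0.35,0,1,0,0,0.55,0,1,0,0,0.75,0,1])

```text
time: 13.15
ee_pos: [575.6, 198.4, 385.3]
tcp_rot: [-0.0, 0.665, 0.747, -0.0]
ft_force: [1.6, 0.4, -0.2]
finger_gap: 0.999
grasp_force: 0.0
```

Emit:
step_arm(rows=[-0.15,-0.25,0,0,1,-0.3,-0.5,0,0,1,-0.45,-0.75,0,-0.025,1,-0.6,-1,0,-0.05,1,-0.745,-1,0,-0.073,1,-0.745,-1,0,-0.073,1,-0.745,-1,0,-0.073,1])

```text
time: 13.85
ee_pos: [425.9, -2.1, 384.2]
tcp_rot: [0.0, 0.817, 0.576, 0.0]
ft_force: [1.3, -0.7, 0.6]
finger_gap: 0.998
grasp_force: 0.0
```

Emit:
step_arm(rows=[0,-0.25,0,0,1,0,-0.5,0,0,1,0,-0.75,0,0,1,0,-1,0,0,1,0,-1,0,0,1,0,-1,0,0,1])

```text
time: 14.45
ee_pos: [428.1, -202.4, 384.4]
tcp_rot: [0.0, 0.817, 0.576, 0.0]
ft_force: [0.8, 0.2, 0.3]
finger_gap: 1.001
grasp_force: 0.0
```

```bash
python3 - <<'E'
from j import *
print(observe()['ee_pos'],observe()['time'])
y=np.radians(7);C={'top':(198.4,181),'scene':(308,222)}
for cs in(['top','scene'],['top'],['scene']): jfit(cs,[575,200.3,y,575,199.8,y],2,C)
E
```

```text
[ 428.09055098 -202.43108257  384.38280958] 14.45
['top', 'scene'] J 998.3 poses [[575.3, 199.7, 6.1], [575.9, 200.2, 6.8]] off [ 0.04 -0.02  0.05  0.15] rel [[0.6, 0.4]]
['top'] J 509.7 poses [[577.4, 200.9, 6.7], [573.2, 200.6, 6.9]] off [ 0.07 -0.03] rel [[-4.2, 0.1]]
['scene'] J 1140.4 poses [[573.6, 199.5, 6.1], [578.4, 199.5, 7.5]] off [0.01 0.14] rel [[4.8, -0.5]]
```

Emit:
step_arm(rows=[0,-0.2,0,0,1,0,-0.4,-0.1,0,1,0,-0.6,-0.3,0,1,0,-0.697,-0.5,0,1,0,-0.697,-0.6,0,1,0,-0.697,-0.6,0,1,0,-0.697,-0.6,0,1])

```text
time: 15.35
ee_pos: [427.4, -339.9, 264.4]
tcp_rot: [-0.0, 0.817, 0.577, 0.0]
ft_force: [0.0, -0.3, 0.8]
finger_gap: 0.999
grasp_force: 0.0
```

Emit:
step_arm(rows=[0,0,-0.2,0,1,0,0,-0.35,0,1,0,0,-0.44,0,1,0,0,-0.44,0,1,0,0,-0.44,0,1])

```text
time: 15.85
ee_pos: [428.1, -341.0, 178.2]
tcp_rot: [0.002, 0.817, 0.577, 0.0]
ft_force: [0.9, 0.6, 0.2]
finger_gap: 1.004
grasp_force: 0.0
```

Emit:
step_arm(rows=[0,0,0,0,0,0,0,0,0,0,0,0,0,0,0,0,0,0,0,0,0,0,0,0,0,0,0,0,0,0,0,0,0,0,0,0,0,0,0,0])

```text
time: 16.65
ee_pos: [427.6, -341.7, 178.2]
tcp_rot: [0.001, 0.817, 0.576, 0.0]
ft_force: [0.4, 0.5, 5.9]
finger_gap: 0.576
grasp_force: 64.4
```

Emit:
step_arm(rows=[0,0,0.1,0,0,0,0,0.3,0,0,0,0.1,0.5,0,0,0.15,0.3,0.7,0.015,0,0.3,0.5,0.77,0.03,0,0.45,0.7,0.77,0.045,0,0.6,0.9,0.77,0.06,0,0.743,1,0.77,0.073,0])

```text
time: 17.45
ee_pos: [575.4, -138.7, 330.8]
tcp_rot: [-0.0, 0.663, 0.748, -0.0]
ft_force: [0.8, -1.5, -1.4]
finger_gap: 0.572
grasp_force: 63.3
```

Emit:
step_arm(rows=[0,0.2,0,0,0,0,0.4,0,0,0,0,0.6,0,0,0,0,0.8,0,0,0,0,1,0,0,0])

```text
time: 17.95
ee_pos: [574.8, 60.6, 330.1]
tcp_rot: [-0.0, 0.665, 0.747, -0.0]
ft_force: [-0.1, 0.7, -2.0]
finger_gap: 0.57
grasp_force: 63.4
```

Emit:
step_arm(rows=[0,0.2,0,0,0,0,0.4,0,0,0,0,0.55,0,0,0,0,0.65,0,0,0,0,0.702,0,0,0,0,0.702,0,0,0,0,0.702,0,0,0,0,0.702,0,0,0])

```text
time: 18.75
ee_pos: [575.4, 198.2, 330.1]
tcp_rot: [0.0, 0.665, 0.747, -0.0]
ft_force: [0.1, 0.4, -0.6]
finger_gap: 0.571
grasp_force: 63.4
```

Emit:
step_arm(rows=[0,0,-0.1,0,0,0,0,-0.2,0,0,0,0,-0.28,0,0,0,0,-0.28,0,0,0,0,-0.28,0,0])

```text
time: 19.25
ee_pos: [575.5, 198.9, 274.0]
tcp_rot: [-0.0, 0.665, 0.747, -0.0]
ft_force: [0.6, -0.1, -1.4]
finger_gap: 0.578
grasp_force: 63.4
```

Emit:
step_arm(rows=[0,0,-0.02,0,0,0,0,-0.035,0,0,0,0,-0.042,0,0,0,0,-0.042,0,0,0,0,-0.042,0,0])

```text
time: 19.75
ee_pos: [575.6, 199.6, 266.2]
tcp_rot: [0.0, 0.665, 0.747, 0.0]
ft_force: [1.1, 0.1, -0.1]
finger_gap: 0.572
grasp_force: 63.4
```

Emit:
step_arm(rows=[0,0,0,0,0.8,0,0,0,0,1,0,0,0,0,1,0,0,0,0,1,0,0,0.15,0,1,0,0,0.35,0,1,0,0,0.55,0,1,0,0,0.7,0,1])

```text
time: 20.55
ee_pos: [575.8, 199.6, 408.8]
tcp_rot: [0.001, 0.665, 0.747, 0.001]
ft_force: [0.9, -0.9, -0.3]
finger_gap: 1.001
grasp_force: 0.0
```

Emit:
step_arm(rows=[-0.2,-0.25,0,0,1,-0.4,-0.5,0,0.05,1,-0.6,-0.75,0,0.1,1,-0.75,-1,0,0.15,1,-0.75,-1,0,0.2,1,-0.75,-1,0,0.25,1,-0.75,-1,0,0.25,1,-0.75,-1,0,0.25,1])

```text
time: 21.35
ee_pos: [424.9, -1.2, 406.2]
tcp_rot: [0.0, 0.211, 0.977, 0.0]
ft_force: [0.3, 0.6, -0.4]
finger_gap: 1.001
grasp_force: 0.0
```

```bash
python3 - <<'E'
from j import *
s=observe();print(s['ee_pos'],s['tcp_rot'],s['time'],s['joint_pos'])
y=np.radians(7);C={'top':(198.4,181),'scene':(308,219)}
for cs in(['top','scene'],['top'],['scene']): jfit(cs,[575,200,y,575,200,y,575,200,y],3,C)
T=[]
for n,c in(('top',(212,190)),('scene',(300,215))):
    d=cam(n); c_,x0,y0=crop(d,c,40); T.append(cv2.resize(c_[:,:,::-1],(400,400)))
    print(n,x0,y0,[(np.round(x['extent'],1).tolist(),round(x['conf'],2)) for x in nets.search_frame(n,'stop_grip')])
    B=np.array([545.6,175.2]);w=np.radians(6.5);Rm=np.array([[np.cos(w),-np.sin(w)],[np.sin(w),np.cos(w)]])
    p=B+Rm@[-62,135-250-26]; print('grip@0',p,w2pix(d,(*p,95)))
cv2.imwrite('pics/st1.png',np.hstack(T))
E
```

```text
[424.91464901  -1.18926856 406.16392419] [4.18694046e-04 2.11317497e-01 9.77417381e-01 6.28218598e-05] 21.35 [-1.05363521e-01 -9.43060307e-02  2.07651403e+00  3.82249481e-05
  1.15853862e+00 -1.25032971e+00]
['top', 'scene'] J 1408.4 poses [[575.0, 199.6, 6.8], [574.8, 199.7, 7.2], [576.4, 200.7, 7.6]] off [-0.06 -0.03 -0.1   0.2 ] rel [[-0.2, 0.2], [1.5, 1.0]]
['top'] J 745.0 poses [[577.9, 201.0, 6.4], [575.1, 200.6, 6.4], [573.0, 200.9, 7.8]] off [-0.  0.] rel [[-2.8, -0.1], [-4.8, 0.5]]
['scene'] J 1561.2 poses [[571.6, 199.4, 6.5], [575.7, 199.5, 7.8], [578.2, 201.3, 7.8]] off [-0.17  0.46] rel [[4.0, -0.4], [6.7, 1.2]]
top 172 150 [([237.1, 184.0, 8.8, 25.0], 0.69)]
grip@0 [499.96019809  28.0877691 ] [245.62081807 198.13024234]
scene 260 175 [([262.2, 212.6, 18.2, 37.1], 0.8), ([110.2, 204.5, 29.8, 57.0], 0.37)]
grip@0 [499.96019809  28.0877691 ] [261.00681484 194.4241584 ]
```

View pics/st1.png

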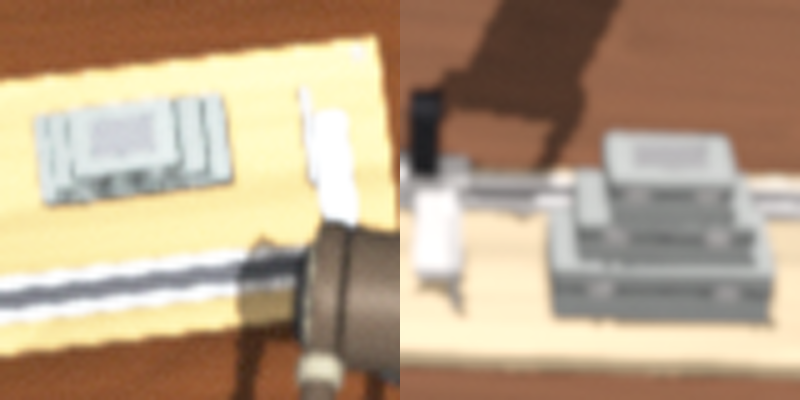

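```bash
python3 - <<'E'
from h import *
B=np.array([545.6,175.2]);w=np.radians(6.5);Rm=np.array([[np.cos(w),-np.sin(w)],[np.sin(w),np.cos(w)]])
C={n:cam(n) for n in('top','scene')}
im={n:cv2.imread(f'pics/{n}0.png') for n in C}
for n,(u,v) in(('top',(245,199)),('scene',(263.5,203))):
    d=C[n]; s=800/512; R=26
    cu,cv_=int((u+.5)*s),int((v+.5)*s); g=im[n][cv_-R:cv_+R,cu-R:cu+R].max(2)
    m=biggest((g<70).astype(np.uint8),0); ys,xs=np.where(m); 
    f=lambda X,Y:((X+cu-R+.5)/s-.5,(Y+cv_-R+.5)/s-.5)
    print(n,'bbox',f(xs.min()-.5,ys.min()-.5),f(xs.max()+.5,ys.max()+.5),'cent',f(xs.mean(),ys.mean()),m.sum())
    for j in(0,.01,.02,.03):
        p=B+Rm@[-62,-141+1000*j]; q=np.array([w2pix(d,a) for a in corners(*p,w,50,(36,24,45))])
        t=np.array([w2pix(d,a) for a in corners(*p,w,95,(36,24,0))])
        print(j,p.round(1),'hull bbox',q.min(0).round(1),q.max(0).round(1),'top',t.mean(0).round(1))
E
```

```text
Traceback (most recent call last):
  File "h.py", line 26, in biggest
    n,l,s,_=cv2.connectedComponentsWithStats(m); k=max(range(1,n),key=lambda i:s[i,4]); return (l==k).astype(np.uint8)
                                                   ~~~^^^^^^^^^^^^^^^^^^^^^^^^^^^^^^^^
ValueError: max() iterable argument is empty
```

```bash
python3 - <<'E'
from h import *
B=np.array([545.6,175.2]);w=np.radians(6.5);Rm=np.array([[np.cos(w),-np.sin(w)],[np.sin(w),np.cos(w)]])
C={n:cam(n) for n in('top','scene')}; s=800/512
for n,(u,v) in(('top',(245,199)),('scene',(263.5,203))):
    d=C[n]; R=22; g=cv2.imread(f'pics/{n}0.png'); cu,cv_=int((u+.5)*s),int((v+.5)*s); g=g[cv_-R:cv_+R,cu-R:cu+R].max(2)
    t=int(g.min())+35; print(n,g.min()); m=biggest((g<t).astype(np.uint8),0); ys,xs=np.where(m)
    f=lambda X,Y:np.round([(X+cu-R+.5)/s-.5,(Y+cv_-R+.5)/s-.5],1)
    print('bbox',f(xs.min()-.5,ys.min()-.5),f(xs.max()+.5,ys.max()+.5),'cent',f(xs.mean(),ys.mean()),m.sum())
    for j in(0,.01,.02):
        p=B+Rm@[-62,-141+1000*j]; q=np.array([w2pix(d,a) for a in corners(*p,w,50,(36,24,45))])
        print(j,p.round(1),'hull bbox',q.min(0).round(1),q.max(0).round(1),'cent',q.mean(0).round(1))
E
```

```text
top 72
bbox [238.9 195.3] [245.3 204.9] cent [242.  200.1] 106
0 [500.   28.1] hull bbox [241.6 192.7] [249.6 204.6] cent [245.7 198.7]
0.01 [498.8  38. ] hull bbox [238.8 193. ] [246.9 205. ] cent [242.9 199.1]
0.02 [497.7  48. ] hull bbox [236.  193.4] [244.2 205.3] cent [240.1 199.4]
scene 29
bbox [261.9 193.4] [267.  209.4] cent [264.5 201.1] 166
0 [500.   28.1] hull bbox [257.1 191.5] [264.7 208.7] cent [260.9 200.1]
0.01 [498.8  38. ] hull bbox [260.1 191.6] [267.7 208.8] cent [263.9 200.1]
0.02 [497.7  48. ] hull bbox [263.  191.7] [270.6 208.9] cent [266.8 200.2]
```

Emit:
step_arm(rows=[0.1,0.05,0,0,1,0.2,0.1,0,0,1,0.3,0.15,-0.1,0,1,0.362,0.206,-0.3,0,1,0.362,0.206,-0.5,0,1,0.362,0.206,-0.53,0,1,0.362,0.206,-0.53,0,1])

```text
time: 22.65
ee_pos: [497.0, 40.7, 298.6]
tcp_rot: [-0.002, 0.214, 0.977, -0.0]
ft_force: [-0.7, -0.1, 0.4]
finger_gap: 0.999
grasp_force: 0.0
```

Emit:
step_arm(rows=[0,0,-0.15,0,1,0,0,-0.25,0,1,0,0,-0.335,0,1,0,0,-0.335,0,1,0,0,-0.335,0,1])

```text
time: 23.15
ee_pos: [498.9, 40.5, 234.8]
tcp_rot: [0.002, 0.214, 0.977, 0.0]
ft_force: [0.4, 0.6, -0.5]
finger_gap: 1.004
grasp_force: 0.0
```

The last turn was cut off by the rate limit, so 31° remains. I'll turn in place around the grip, which the open fingers clear, and then close.

Emit:
step_arm(rows=[0,0,0,0.022,1,0,0,0,0.044,1,0,0,0,0.066,1,0,0,0,0.087,1,0,0,0,0.087,1,0,0,0,0.087,1,0,0,0,0.087,1])

```text
time: 23.85
ee_pos: [498.3, 40.6, 233.9]
tcp_rot: [0.001, -0.057, 0.998, -0.0]
ft_force: [0.6, 0.3, -0.7]
finger_gap: 1.002
grasp_force: 0.0
```

Emit:
step_arm(rows=[0,0,0,0,0.7,0,0,0,0,0.5,0,0,0,0,0.4,0,0,0,0,0.3,0,0,0,0,0,0,0,0,0,0,0,0,0,0,0,0,0,0,0,0])

```text
time: 24.65
ee_pos: [497.8, 40.6, 232.9]
tcp_rot: [-0.0, -0.058, 0.998, -0.0]
ft_force: [-0.1, -1.3, 1.9]
finger_gap: 0.273
grasp_force: 59.0
```

Emit:
step_arm(rows=[0,0,0,0,0,0,0,0,0,0,0,0,0,0,0])

```text
time: 24.95
ee_pos: [497.8, 40.6, 232.9]
tcp_rot: [-0.0, -0.058, 0.998, -0.0]
ft_force: [-1.2, -1.8, 2.2]
finger_gap: 0.278
grasp_force: 59.1
```

Gripped the stop (23 mm gap). It needs to slide about 97 mm along (−0.113, 0.994), with contact after about 54 mm.

Emit:
step_arm(rows=[-0.0028,0.025,0,0,0,-0.0068,0.06,0,0,0,-0.0113,0.1,0,0,0,-0.0158,0.14,0,0,0,-0.0204,0.179,0,0,0,-0.0238,0.209,0,0,0,-0.026,0.229,0,0,0,-0.0272,0.239,0,0,0])

```text
time: 25.75
ee_pos: [492.4, 89.0, 233.0]
tcp_rot: [0.0, -0.058, 0.998, 0.0]
ft_force: [-0.3, -2.3, 2.3]
finger_gap: 0.272
grasp_force: 59.2
```

Emit:
step_arm(rows=[-0.0008,0.0075,0,0,0,-0.0017,0.015,0,0,0,-0.0026,0.0225,0,0,0,-0.0034,0.03,0,0,0,-0.0043,0.0375,0,0,0,-0.0051,0.045,0,0,0,-0.006,0.0525,0,0,0,-0.0068,0.06,0,0,0])

```text
time: 26.55
ee_pos: [491.3, 99.6, 232.9]
tcp_rot: [0.0, -0.058, 0.998, -0.001]
ft_force: [1.3, -8.2, 2.2]
finger_gap: 0.271
grasp_force: 59.2
```

Emit:
step_arm(rows=[-0.0011,0.01,0,0,0,-0.0023,0.02,0,0,0,-0.0034,0.03,0,0,0,-0.0046,0.04,0,0,0,-0.0057,0.05,0,0,0,-0.0068,0.06,0,0,0,-0.008,0.07,0,0,0,-0.0091,0.08,0,0,0])

```text
time: 27.35
ee_pos: [489.6, 115.6, 233.0]
tcp_rot: [0.0, -0.058, 0.998, -0.001]
ft_force: [1.4, -7.3, 2.0]
finger_gap: 0.271
grasp_force: 59.2
```

Emit:
step_arm(rows=[-0.0011,0.01,0,0,0,-0.0023,0.02,0,0,0,-0.0034,0.03,0,0,0,-0.0046,0.04,0,0,0,-0.0057,0.05,0,0,0,-0.0068,0.06,0,0,0,-0.0074,0.065,0,0,0,-0.008,0.07,0,0,0])

```text
time: 28.15
ee_pos: [488.0, 129.6, 232.9]
tcp_rot: [0.0, -0.058, 0.998, -0.001]
ft_force: [2.3, -7.3, 1.9]
finger_gap: 0.272
grasp_force: 59.2
```

Emit:
step_arm(rows=[-0.0005,0.004,0,0,0,-0.0009,0.008,0,0,0,-0.0014,0.012,0,0,0,-0.0018,0.016,0,0,0])

```text
time: 28.55
ee_pos: [487.6, 132.8, 232.9]
tcp_rot: [0.0, -0.058, 0.998, -0.001]
ft_force: [1.5, -7.1, 2.3]
finger_gap: 0.272
grasp_force: 59.2
```

Still sliding. I'll creep forward until the force rises.

Emit:
step_arm(rows=[-0.0005,0.004,0,0,0,-0.0009,0.008,0,0,0,-0.0011,0.01,0,0,0])

```text
time: 28.85
ee_pos: [487.4, 134.8, 233.0]
tcp_rot: [0.0, -0.058, 0.998, -0.001]
ft_force: [1.8, -7.1, 1.6]
finger_gap: 0.269
grasp_force: 59.2
```

Emit:
step_arm(rows=[-0.0003,0.003,0,0,0,-0.0007,0.006,0,0,0])

```text
time: 29.05
ee_pos: [487.3, 136.0, 232.9]
tcp_rot: [0.0, -0.058, 0.998, -0.001]
ft_force: [2.2, -7.9, 1.8]
finger_gap: 0.272
grasp_force: 59.2
```

Emit:
step_arm(rows=[-0.0003,0.003,0,0,0,-0.0007,0.006,0,0,0])

```text
time: 29.25
ee_pos: [487.2, 137.2, 232.9]
tcp_rot: [0.0, -0.058, 0.998, -0.001]
ft_force: [1.8, -6.0, 2.7]
finger_gap: 0.274
grasp_force: 59.2
```

Emit:
step_arm(rows=[-0.0003,0.003,0,0,0,-0.0006,0.005,0,0,0])

```text
time: 29.45
ee_pos: [487.0, 138.2, 232.9]
tcp_rot: [0.0, -0.058, 0.998, -0.001]
ft_force: [1.5, -6.1, 1.3]
finger_gap: 0.275
grasp_force: 59.2
```

Emit:
step_arm(rows=[-0.0003,0.003,0,0,0,-0.0006,0.005,0,0,0])

```text
time: 29.65
ee_pos: [487.0, 138.9, 232.9]
tcp_rot: [0.0, -0.058, 0.998, -0.001]
ft_force: [2.8, -10.8, 1.6]
finger_gap: 0.272
grasp_force: 59.2
```

Emit:
step_arm(rows=[-0.0003,0.003,0,0,0,-0.0006,0.005,0,0,0])

```text
time: 29.85
ee_pos: [487.0, 139.1, 232.9]
tcp_rot: [0.0, -0.059, 0.998, -0.002]
ft_force: [1.9, -14.4, 2.2]
finger_gap: 0.275
grasp_force: 59.4
```

Emit:
step_arm(rows=[-0.0003,0.003,0,0,0,-0.0005,0.004,0,0,0,-0.0005,0.004,0,0,0])

```text
time: 30.15
ee_pos: [487.0, 139.3, 232.9]
tcp_rot: [0.0, -0.059, 0.998, -0.003]
ft_force: [2.3, -16.4, 2.6]
finger_gap: 0.271
grasp_force: 59.5
```

Emit:
step_arm(rows=[0,0,0,0,0.4,0,0,0,0,0.6,0,0,0,0,0.8,0,0,0,0,0.8,0,0,0,0,0.8,0,0,0,0,0.8,0,0,0,0,0.8])

```text
time: 30.85
ee_pos: [486.2, 142.0, 232.9]
tcp_rot: [0.0, -0.058, 0.998, 0.0]
ft_force: [-0.1, -0.2, 0.7]
finger_gap: 0.797
grasp_force: 0.0
```

Emit:
step_arm(rows=[0,0,0.1,0,0.8,0,0,0.25,0,0.8,0,0,0.45,0,0.8,0,0,0.7,0,0.8,-0.1,-0.25,0.85,0,0.8,-0.2,-0.5,0.85,0,0.8,-0.3,-0.75,0.85,0,0.8,-0.4,-0.95,0.85,0,0.8])

```text
time: 31.65
ee_pos: [410.9, -37.9, 403.7]
tcp_rot: [0.001, -0.059, 0.998, -0.0]
ft_force: [0.5, -0.5, -0.6]
finger_gap: 0.795
grasp_force: 0.0
```

Emit:
step_arm(rows=[0,-0.25,0,0,0.8,0,-0.5,0,0,0.8,0,-0.75,0,0,0.8,0,-0.75,0,0,0.8])

```text
time: 32.05
ee_pos: [411.5, -191.7, 403.6]
tcp_rot: [0.001, -0.055, 0.999, -0.002]
ft_force: [-0.3, 0.9, 0.9]
finger_gap: 0.803
grasp_force: 0.0
```

```bash
python3 - <<'E'
from j import *
s=observe();print(s['ee_pos'],s['time'])
B=np.array([545.6,175.2]);w=np.radians(6.5);Rm=np.array([[np.cos(w),-np.sin(w)],[np.sin(w),np.cos(w)]]);g=B+Rm@[31,65];print(g)
C={n:w2pix(cam(n),(*g,60)) for n in('top','scene')}
P=jfit(['top','scene'],[*g,w]*3,3,C)
T=[]
for n in C:
    c_,x0,y0=crop(cam(n),C[n]+[(12,5),(-12,0)][n=='scene'],38); T.append(cv2.resize(c_[:,:,::-1],(400,400)))
cv2.imwrite('pics/fin.png',np.hstack(T))
E
```

```text
[ 411.46459578 -191.65633833  403.59892352] 32.05
[569.04251863 243.29147025]
['top', 'scene'] J 1586.8 poses [[570.1, 243.6, 6.2], [568.5, 243.5, 6.2], [571.3, 244.3, 6.7]] off [-0.16 -0.2   0.04  0.46] rel [[-1.6, 0.1], [1.3, 0.6]]
```

View pics/fin.png

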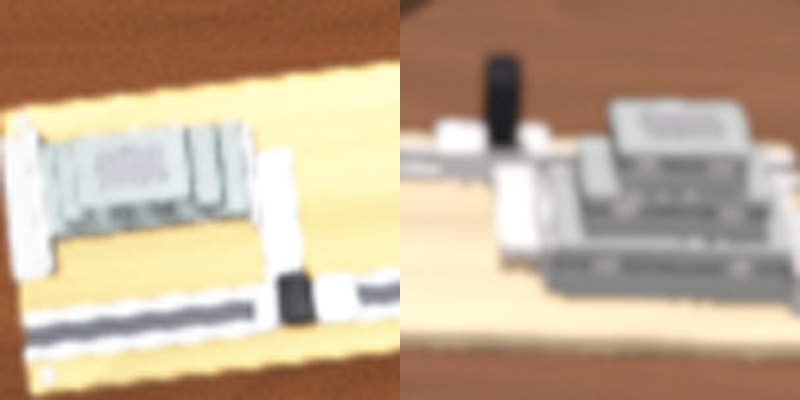

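The column stands square between the end plate (left in the top view, about (30,195)) and the push plate (about (265,190)). Offsets between the cases are within about 2 mm. I'm handing it in.

```bash
python3 -c "
from rig import ticket; print(ticket.close_job())"
```

```text
the job is handed in; nothing more can be done
None
```

I stacked the middle and small cases on the base case, centred to within about 2 mm by the camera fit. The stop holds the column square against the end plate; I handed the job in at about 32 s, with no verdict returned.

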